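# Break a seized wing nut loose on a profile clamp

## Task

The wing nut on the clamp that holds the short piece of channel has seized. Take it by its wings from above and rock it back and forth in small arcs, a little further each time, until it breaks free; then unscrew it (anticlockwise seen from above) until it stands an eighth of a turn or more past where it began, and let go. Leave the nut of the other clamp, on the long dark bar, as it is.

Things in the scene. Friction and masses are not known exactly. Their poses are not given: they have to be found in the camera images.
- channel_nut_grip (a point): Grip point on the seized wing nut: on its upright axis, amid the wings, 10 mm below their tops, 92 mm above the bench. x runs along the wings, y across them, z up; turns with the nut. Dark steel; wings one upright flat blade 70 mm long, 11 thick, 28 high (74 to 102 mm above the bench) with rounded ends, on a round hub 26 mm across that stands on the strap.
- channel_nut (a joint): Seized nut's angle, rad: 0 +-0.02 at start, + = anticlockwise from above (loosening). Stays where left, does not rise. At first it binds at +15 and -12 degrees. Once turned past -9 it goes on to +38; once past +22 it goes back to -40 (last stop); once past -17 it is free, up to a stop at +75. Stops are firm but slightly springy; pushing on slips the grip. Takes 0.1 N m, 0.25 where the crust gives.
- channel_clamp: Clamp with the seized nut: plywood board 130 x 130 x 22 mm fixed on the bench; origin under its centre, z up. A steel strap along y, 32 mm wide, top 60 mm above the bench, presses on the workpiece at +y, a grey aluminium channel 130 mm long (along x), 40 wide, 30 high, and on a dark steel packer at -y. The nut stands over the origin, wings along x.
- bar_nut (a joint): Angle (rad, 0 at the start, tight, 0.25 N m) of the other wing nut, alike in every way, on a like clamp at least 0.28 m to the side of the first, which holds a longer dark bar (240 mm long, 50 wide, 30 high). To be left as it is.

How it is judged:
By the outcome, as a careful person would: the job done as asked, in the order asked, and still so for the second after the job is handed in, with the robot touching nothing.
It also fails if it takes over 35 s, if anything falls off the work surface, if the arm or the gripper's body presses on something with over 40 N, if the wrist force passes 120 N, or if a joint passes its speed limit or range.

## Robot

A 6-joint arm with a two-finger parallel gripper is mounted at the origin on a cart in front of the work surface, level with it; the furniture and walls round the work are solid. World frame = base frame: x ahead of the robot, y to its left, z up, the work surface at z = 0. Lengths are in m, angles in rad, forces in N, time in s.
With the tool pointing down it reaches from about 0.35 to 0.975 m from the base axis. Payload 4.9 kg.
Tool frame: the origin (TCP) lies at the very end of the fingers, on their centre line; the grasp point (between the pads) lies 19 mm behind it; z points along the fingers, y is the line along which they close (so a half turn about z gives the same grasp; the last joint's range is limited). The gripper opens to 85 mm and grips with 20 to 120 N. Pads are 22 mm wide; open, the fingers measure 114 mm over their backs; the gripper's body (76 mm by 85 mm) begins 54 mm behind the grasp point. The pads swing forward as they close: fully open they stand 13 mm farther back than shut.
Start: joints at [1.127, 0.053, 1.613, -0, 1.476, -0.119], TCP at [0.199, 0.592, 0.231] pointing down, gripper open.
Joint ranges: [-3.01, 3.01], [-1.01, 2.22], [0.06, 2.58], [-1.02, 4.17], [0.09, 2.62], [-3.14, 3.14]. Speed limits (rad/s): [2.57, 2.57, 3.14, 3.14, 3.14, 3.14].

## Interface

Orientations are given as a unit quaternion [w, x, y, z].
In Python, from plant import state, optics, ticket, nets gives the robot as it stands. The module is installed in compiled form; this text tells all that it offers.
- The arm moves only by the shell command python3 -m inch 'ROWS' [OPENING]. ROWS is JSON, a list of rows, each an object of numbers: "dx", "dy", "dz": the shift along the tool's x, y, z as a fraction of full scale; "rx", "ry", "rz": the turn, a rotation vector about the tool's x, y, z as a fraction of full scale. In form: [{"dx": .., "dy": .., "dz": .., "rx": .., "ry": .., "rz": ..}, ...]. A call has 1 to 5 rows; each row is the pose to reach, as a shift and turn from the pose commanded when the call began, along the tool's axes at that moment; what a row does not reach only later rows make up. Full scale, the value 1, is 0.8 m for a shift and 1.5 rad for a turn. A row lasts 1/10 s, in which the tool goes at most 50 mm and 8.59 degrees, less where a joint would pass 70% of its speed; a pose out of reach is approached as far as the arm can. A call with a number of a shift or a turn outside -1 to 1 is refused whole. A call with a gripper value outside its range is refused whole. OPENING is the opening, from -1 (shut) to 1 (fully open), set as the call begins (- or left out, the last holds). The fingers move at their own pace and stop on an object; the grip force is fixed at half the most. Time passes only in rows, so rows that repeat a pose let the fingers close. It gives the time, the measured TCP pose, the force, the opening and the grip force at its end, in the units of the state.
- state(): the state, without advancing time (a new reading comes with each control period).
- optics.grab_frame(name): name is "side" or "top" or "wrist"; returns the picture (480x640x3 uint8, red, green, blue); there is no depth.
- optics.camera_info(name): a dict with "fx", "fy", "cx", "cy" (pixels), "k1" (the pictures are not rectified: a ray, as slopes to the right and down, at radius r is drawn at 1 + k1 r^2 times it, then the intrinsics apply), "R" (3x3) and "t" (3): a world point X has camera coordinates R X + t. Camera axes: x right, y down, z forward; pixel columns grow to the right and rows downward; lengths in m; the calibration is good to about 2 mm. A picture is of the moment at which its call begins: read the wrist's pose just before it. camera_info takes no time and is no camera call; for the wrist camera it gives the pose at the moment of the call.
- ticket.job_done(): hands the job in; it is judged then, once.
Trained networks look in the newest picture that a camera, given by its name, has taken for a name from the list of things; names that differ only in an ending like _2 or _b are one class to them, and where a whole thing is asked for, a point or a joint stands for the part that bears it (a point fixed in the world has none). Each returns a list of dicts, best first, with "confidence" (0 to 1); they miss things now and then, are a little off and sometimes report something else, mostly with a low value. They report only what shows in the picture. A call takes as long as a camera call.
- nets.boxes_of(camera, name): "bbox" ([centre column, centre row, width, height] in pixels, round what is visible of it).
- nets.outline_of(camera, name): "pixels" (480x640 bool, what is visible of it) and "bbox" ([centre column, centre row, width, height] in pixels, round what is visible of it).
The state is a dict: "time": time; "joint_pos": joint angles; "joint_vel": joint speeds; "joint_efforts": joint torques, N m; "tool_pos": TCP position; "tool_rot": TCP orientation; "contact_force": force on the tool from outside, world axes, zero at the start; "ft_torque": the same for the moment, N m; "gripper_width": opening from 0.0 (shut) to 1.0 (fully open); "grasp_force": force on a finger pad.
Only numpy, scipy, OpenCV 4.12 (cv2) and the standard library are available. Lean on these libraries where they do the work, as an engineer would, in place of code of your own. Each camera call takes 0.05 s, during which the arm holds its last target. There are 200 camera calls.

## Working session

There is one attempt and no reset: what is moved stays moved. The work goes in short steps, Python scripts to look and compute and a shell command to move; the robot and the scene stay as the last step left them, time stands still between calls to the robot, and variables do not carry over. Pictures are saved under pics/ and viewed, at most 10 in all, crops included, and the job is handed in when it is done.

```bash
mkdir -p pics
cat > h.py <<'E'
import numpy as np,cv2
from plant import state,optics,ticket,nets
def ray(c,u,v):
    i=optics.camera_info(c) if isinstance(c,str) else c
    d=np.array([(u-i['cx'])/i['fx'],(v-i['cy'])/i['fy']]);p=d.copy()
    for _ in range(20): p=d/(1+i['k1']*(p@p))
    R=np.array(i['R']);t=np.array(i['t'])
    return -R.T@t, R.T@np.array([p[0],p[1],1])
def atz(c,u,v,z):
    o,d=ray(c,u,v); return o+d*(z-o[2])/d[2]
def save(c,n):
    im=optics.grab_frame(c); cv2.imwrite('pics/'+n,im[:,:,::-1]); return im
E
python3 - <<'E'
from h import *
s=state();print(s['time'],s['tool_pos'],s['tool_rot'],s['gripper_width'])
save('top','t1.png')
for n in ['channel_nut','channel_nut_grip','channel_clamp','bar_nut']:
    for b in nets.outline_of('top',n)[:3]:
        u,v,w,h=b['bbox'];print(n,round(b['confidence'],2),np.round(b['bbox']),atz('top',u,v,.09).round(4))
E
```

```text
0.0 [0.19918646 0.59174    0.23003437] [-3.03428979e-04  1.61697383e-01  9.86839829e-01 -1.00821772e-03] 1.0017827195217828
channel_nut 0.78 [255. 231.  14.  36.] [0.4975 0.1446 0.09  ]
channel_nut_grip 0.63 [256. 236.  15.  36.] [0.4885 0.1427 0.09  ]
channel_nut_grip 0.22 [260. 240.  78.  79.] [0.482  0.1361 0.09  ]
channel_clamp 0.74 [258. 239.  76.  79.] [0.4837 0.1386 0.09  ]
bar_nut 0.59 [474. 217.  15.  43.] [ 0.5272 -0.232   0.09  ]
```

View pics/t1.png

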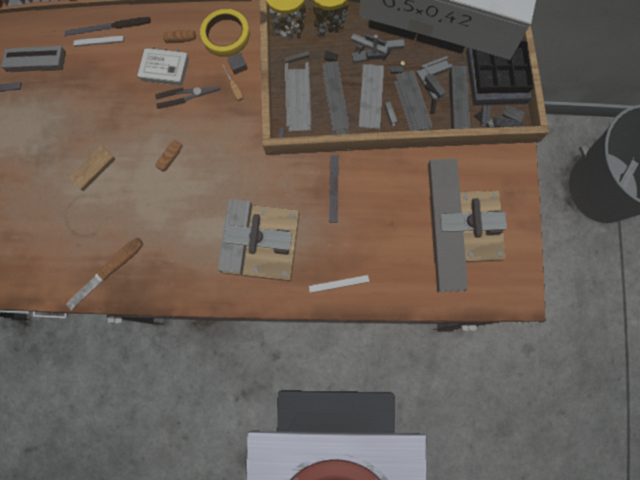

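The top view shows the channel clamp at left, with its nut at about (255,233). The clamp with the long dark bar is at right, with its nut at about (475,217). I'll approach the left one.

```bash
cat >> h.py <<'E'
from scipy.spatial.transform import Rotation as Ro
def rot(s): return Ro.from_quat(np.roll(s['tool_rot'],-1))
def axis(c,m,z):
    i=optics.camera_info(c)
    v,u=np.nonzero(m);P=np.array([atz(i,a,b,z)[:2] for a,b in zip(u,v)])
    r=cv2.minAreaRect((P*1000).astype(np.float32)); w,V=np.linalg.eigh(np.cov(P.T));d=V[:,1]*np.sign(V[0,1])
    return P.mean(0),np.array(r[0])/1000,r[1],np.degrees(np.arctan2(d[1],d[0]))
def plan(p,yaw):   # yaw deg of wing axis; tool x along it mod 180
    s=state();R=rot(s);sh=R.inv().apply(np.array(p)-s['tool_pos'])
    best=None
    for k in(0,180):
        a=np.radians(yaw+k);T=Ro.from_matrix(np.array([[np.cos(a),np.sin(a),0],[np.sin(a),-np.cos(a),0],[0,0,-1]]).T)
        rv=(R.inv()*T).as_rotvec()
        if best is None or np.linalg.norm(rv)<np.linalg.norm(best): best=rv
    print('shift',(sh/.8).round(4),'turn',(best/1.5).round(4),'tcp',s['tool_pos'].round(4),'t',s['time'])
E
python3 - <<'E'
from h import *
optics.grab_frame('top')
m=nets.outline_of('top','channel_nut')[0];print(axis('top',m['pixels'],.095))
m=nets.outline_of('top','channel_clamp')[0];print(axis('top',m['pixels'],.03))
print(optics.camera_info('top')['t'])
i=optics.camera_info('wrist');R=np.array(i['R']);s=state();print('cam in tool',rot(s).inv().apply(-R.T@i['t']-s['tool_pos']),rot(s).inv().apply(R[2]))
plan([.495,.143,.26],-5)
E
```

```text
(array([0.48879473, 0.14403933]), array([0.4907569 , 0.14143643]), (21.20779800415039, 66.34026336669922), np.float64(-3.260841072166546))
(array([0.49078308, 0.14673322]), array([0.49400018, 0.14604063]), (134.00921630859375, 138.59776306152344), np.float64(42.69771964500122))
[0.00886732 0.5029882  0.99002372]
cam in tool [ 0.06810717 -0.00058457 -0.14331272] [-2.67614320e-01 -9.40973234e-04  9.63525656e-01]
shift [-0.5294 -0.4143 -0.036 ] turn [-0.0002 -0.     -0.1583] tcp [0.1994 0.5922 0.2312] t 0.4
```

```bash
R='x'; python3 -m inch '[{"dx":-0.53,"dy":-0.414,"dz":-0.036},{"dx":-0.53,"dy":-0.414,"dz":-0.036},{"dx":-0.53,"dy":-0.414,"dz":-0.036},{"dx":-0.53,"dy":-0.414,"dz":-0.036},{"dx":-0.53,"dy":-0.414,"dz":-0.036}]'
python3 -c "
from h import *
plan([.495,.143,.26],-5)"
```

```text
shift [-0.5294 -0.4143 -0.036 ] turn [-0.0002 -0.     -0.1583] tcp [0.1994 0.5922 0.2312] t 0.4validation failed for argument at $[0]...
```

```bash
python3 -m inch '[{"dx":-0.53,"dy":-0.414,"dz":-0.036,"rx":0,"ry":0,"rz":-0.158},{"dx":-0.53,"dy":-0.414,"dz":-0.036,"rx":0,"ry":0,"rz":-0.158},{"dx":-0.53,"dy":-0.414,"dz":-0.036,"rx":0,"ry":0,"rz":-0.158},{"dx":-0.53,"dy":-0.414,"dz":-0.036,"rx":0,"ry":0,"rz":-0.158},{"dx":-0.53,"dy":-0.414,"dz":-0.036,"rx":0,"ry":0,"rz":-0.158}]'
python3 -c "
from h import *
plan([.495,.143,.26],-5)"
```

```text
time: 0.9
tool_pos: [0.3373, 0.3826, 0.2449]
tool_rot: [0.0, 0.044, 0.999, 0.0]
contact_force: [0.8, 0.5, 1.0]
gripper_width: 1.001
grasp_force: 0.0
shift [-0.2225 -0.2812 -0.0188] turn [0.0003 0.0004 0.    ] tcp [0.3373 0.3826 0.2449] t 0.9
```

```bash
python3 -m inch '[{"dx":-0.222,"dy":-0.28,"dz":-0.019,"rx":0,"ry":0,"rz":0},{"dx":-0.222,"dy":-0.28,"dz":-0.019,"rx":0,"ry":0,"rz":0},{"dx":-0.222,"dy":-0.28,"dz":-0.019,"rx":0,"ry":0,"rz":0},{"dx":-0.222,"dy":-0.28,"dz":-0.019,"rx":0,"ry":0,"rz":0},{"dx":-0.222,"dy":-0.28,"dz":-0.019,"rx":0,"ry":0,"rz":0}]'
python3 -m inch '[{"dx":-0.015,"dy":-0.02,"dz":0,"rx":0,"ry":0,"rz":0},{"dx":-0.015,"dy":-0.02,"dz":0,"rx":0,"ry":0,"rz":0},{"dx":-0.015,"dy":-0.02,"dz":0,"rx":0,"ry":0,"rz":0}]' 
python3 -c "
from h import *
save('wrist','w1.png')
for n in ['channel_nut','bar_nut']:
  for m in nets.outline_of('wrist',n)[:2]: print(n,m['confidence'],m['bbox'],axis('wrist',m['pixels'],.095))
plan([.495,.143,.26],-5)"
```

```text
time: 1.4
tool_pos: [0.4748, 0.1739, 0.2584]
tool_rot: [0.001, 0.044, 0.999, 0.0]
contact_force: [0.7, 1.2, -0.3]
gripper_width: 0.998
grasp_force: 0.0
time: 1.7
tool_pos: [0.4844, 0.1588, 0.2578]
tool_rot: [-0.0, 0.044, 0.999, 0.0]
contact_force: [0.6, -0.7, 0.1]
gripper_width: 1.001
grasp_force: 0.0
channel_nut 0.7 [309.3, 238.2, 23.6, 81.5] (array([0.49034354, 0.14679687]), array([0.49295389, 0.14733713]), (20.226709365844727, 68.8957290649414), np.float64(-5.824401924878766))
bar_nut 0.75 [307.9, 238.4, 25.4, 81.6] (array([0.49079467, 0.14689931]), array([0.49289972, 0.14704988]), (21.086946487426758, 68.90528106689453), np.float64(-5.299547569808892))
shift [-0.0157 -0.0199 -0.0027] turn [ 0.0002 -0.0001  0.0009] tcp [0.4839 0.1599 0.2579] t 1.85
```

View pics/w1.png

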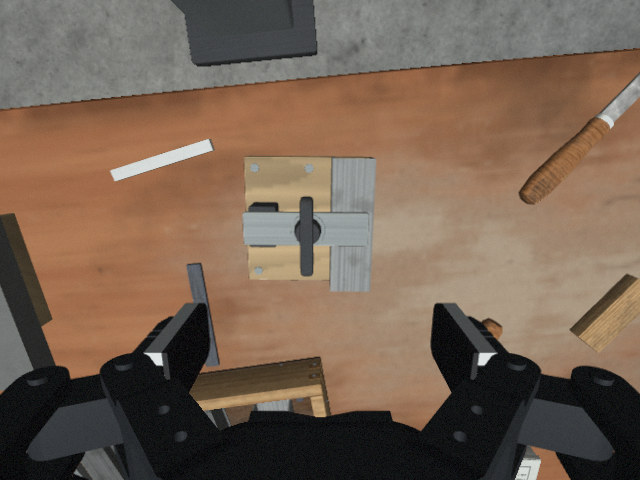

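```bash
python3 -c "
from h import *
for u,v in [(307,196),(306.5,275.5)]: print(atz('wrist',u,v,.102).round(4))
plan([.490,.1465,.18],-5.5)"
```

```text
[0.4569 0.1512 0.102 ]
[0.5242 0.1442 0.102 ]
shift [-0.0091 -0.0161  0.0973] turn [ 0.0002 -0.0001  0.0067] tcp [0.4839 0.1599 0.2579] t 1.85
```

```bash
python3 -m inch '[{"dx":-0.009,"dy":-0.015,"dz":0.05,"rx":0,"ry":0,"rz":0.008},{"dx":-0.009,"dy":-0.015,"dz":0.097,"rx":0,"ry":0,"rz":0.008},{"dx":-0.009,"dy":-0.015,"dz":0.097,"rx":0,"ry":0,"rz":0.008},{"dx":-0.009,"dy":-0.015,"dz":0.097,"rx":0,"ry":0,"rz":0.008},{"dx":-0.009,"dy":-0.015,"dz":0.097,"rx":0,"ry":0,"rz":0.008}]'
python3 -c "
from h import *
save('wrist','w2.png')
for m in nets.outline_of('wrist','channel_nut')[:1]: print(m['confidence'],m['bbox'],axis('wrist',m['pixels'],.095))
plan([.490,.147,.076],-5.8)"
```

```text
time: 2.35
tool_pos: [0.4918, 0.1471, 0.183]
tool_rot: [0.002, 0.049, 0.999, 0.0]
contact_force: [0.2, -1.0, 0.1]
gripper_width: 0.998
grasp_force: 0.0
0.84 [321.4, 252.5, 34.9, 106.2] (array([0.49110551, 0.14558756]), array([0.49318161, 0.14552597]), (21.87130355834961, 69.48468017578125), np.float64(-5.20629666401184))
shift [ 0.0031 -0.0002  0.1339] turn [0.0007 0.0029 0.0015] tcp [0.492  0.1468 0.1831] t 2.45
```

View pics/w2.png

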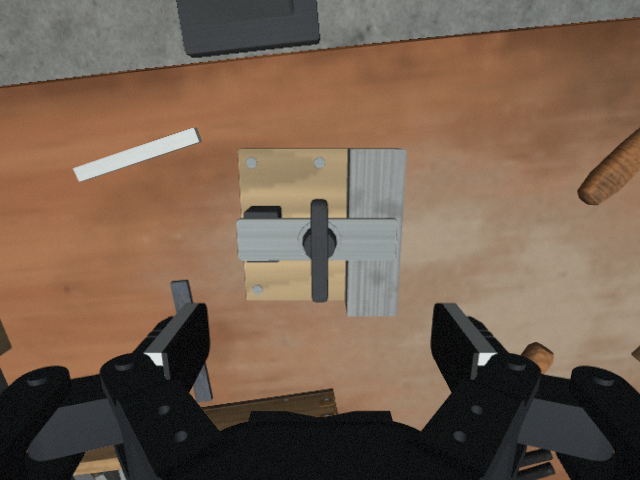

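The blade runs straight up and down the picture, centred at column 319.5 over rows 199–302. The fingers' midline is at about column 320.5, so the gripper is aligned. Next I'll check the far end and go down.

```bash
python3 -c "
from h import *
for u,v in [(319.5,200),(319.5,302)]: print(atz('wrist',u,v,.102).round(4))"
python3 -m inch '[{"dx":0.002,"dy":0,"dz":0.05,"rx":0,"ry":0.003,"rz":0.001},{"dx":0.002,"dy":0,"dz":0.09,"rx":0,"ry":0.003,"rz":0.001},{"dx":0.002,"dy":0,"dz":0.12,"rx":0,"ry":0.003,"rz":0.001},{"dx":0.002,"dy":0,"dz":0.134,"rx":0,"ry":0.003,"rz":0.001},{"dx":0.002,"dy":0,"dz":0.134,"rx":0,"ry":0.003,"rz":0.001}]'
python3 -c "
from h import *
plan([.490,.147,.075],-5.8)"
```

```text
[0.4582 0.1494 0.102 ]
[0.5246 0.1427 0.102 ]
time: 2.95
tool_pos: [0.4886, 0.1464, 0.0726]
tool_rot: [-0.003, 0.051, 0.999, -0.0]
contact_force: [-1.0, -0.2, -0.3]
gripper_width: 1.001
grasp_force: 0.0
shift [-0.0017  0.0009 -0.003 ] turn [-0.0003 -0.0041  0.    ] tcp [0.4886 0.1464 0.0726] t 2.95
```

```bash
python3 -m inch '[{"dx":-0.002,"dy":0,"dz":-0.002,"rx":0,"ry":-0.003,"rz":0},{"dx":-0.002,"dy":0,"dz":-0.002,"rx":0,"ry":-0.003,"rz":0},{"dx":-0.002,"dy":0,"dz":-0.002,"rx":0,"ry":-0.003,"rz":0},{"dx":-0.002,"dy":0,"dz":-0.002,"rx":0,"ry":-0.003,"rz":0},{"dx":-0.002,"dy":0,"dz":-0.002,"rx":0,"ry":-0.003,"rz":0}]' -1
python3 -m inch '[{"dx":0,"dy":0,"dz":0,"rx":0,"ry":0,"rz":0},{"dx":0,"dy":0,"dz":0,"rx":0,"ry":0,"rz":0},{"dx":0,"dy":0,"dz":0,"rx":0,"ry":0,"rz":0},{"dx":0,"dy":0,"dz":0,"rx":0,"ry":0,"rz":0},{"dx":0,"dy":0,"dz":0,"rx":0,"ry":0,"rz":0}]'
python3 -c "
from h import *
print(state()['ft_torque'],state()['joint_pos'])
plan([.4898,.1463,.075],-5.8)"
```

```text
time: 3.45
tool_pos: [0.4917, 0.1467, 0.0764]
tool_rot: [0.001, 0.051, 0.999, 0.001]
contact_force: [-0.2, -1.2, 11.3]
gripper_width: 0.145
grasp_force: 5.4
time: 3.95
tool_pos: [0.4918, 0.1467, 0.0767]
tool_rot: [0.001, 0.051, 0.999, 0.0]
contact_force: [-1.5, 0.3, 6.7]
gripper_width: 0.119
grasp_force: 75.0
[ 0.08097793  0.2215316  -0.03834629] [ 1.44434381e-01 -6.66776912e-02  2.00267336e+00  5.23317206e-04
  1.20296611e+00 -1.32517607e+00]
shift [ 0.0025 -0.0007  0.0022] turn [ 0.0007  0.0016 -0.0001] tcp [0.4918 0.1467 0.0767] t 3.95
```

```bash
cat >> h.py <<'E'
def yaw():
    s=state();x=rot(s).apply([-1,0,0]);print('rel deg',round(np.degrees(np.arctan2(x[1],x[0]))+5.84,2),'tz',np.round(s['ft_torque'],2),'F',np.round(s['contact_force'],1),'grip',round(s['gripper_width'],3),round(s['grasp_force'],1),s['tool_pos'].round(4),s['time'])
E
python3 -c "
from h import *
yaw()"
python3 -m inch '[{"dx":0,"dy":0,"dz":0,"rx":0,"ry":0,"rz":0.05},{"dx":0,"dy":0,"dz":0,"rx":0,"ry":0,"rz":0.1},{"dx":0,"dy":0,"dz":0,"rx":0,"ry":0,"rz":0.123},{"dx":0,"dy":0,"dz":0,"rx":0,"ry":0,"rz":0.123},{"dx":0,"dy":0,"dz":0,"rx":0,"ry":0,"rz":0.123}]'
python3 -c "
from h import *
yaw()"
```

```text
rel deg 0.03 tz [ 0.08  0.22 -0.04] F [-1.5  0.3  6.7] grip 0.119 75.0 [0.4918 0.1467 0.0767] 3.95
time: 4.45
tool_pos: [0.4919, 0.1472, 0.0768]
tool_rot: [0.001, 0.142, 0.99, 0.001]
contact_force: [-1.0, 2.9, 6.9]
gripper_width: 0.118
grasp_force: 75.0
rel deg -10.55 tz [ 0.34  0.21 -0.11] F [-1.   2.9  6.9] grip 0.118 75.0 [0.4919 0.1472 0.0768] 4.45
```

```bash
python3 -m inch '[{"dx":0,"dy":0,"dz":0,"rx":0,"ry":0,"rz":-0.07},{"dx":0,"dy":0,"dz":0,"rx":0,"ry":0,"rz":-0.14},{"dx":0,"dy":0,"dz":0,"rx":0,"ry":0,"rz":-0.21},{"dx":0,"dy":0,"dz":0,"rx":0,"ry":0,"rz":-0.28},{"dx":0,"dy":0,"dz":0,"rx":0,"ry":0,"rz":-0.28}]' >/dev/null
python3 -c "
from h import *
yaw()"
python3 -m inch '[{"dx":0,"dy":0,"dz":0,"rx":0,"ry":0,"rz":-0.04},{"dx":0,"dy":0,"dz":0,"rx":0,"ry":0,"rz":-0.06},{"dx":0,"dy":0,"dz":0,"rx":0,"ry":0,"rz":-0.06}]' >/dev/null
python3 -c "
from h import *
yaw()"
```

```text
rel deg 13.64 tz [-0.21  0.27  0.09] F [-3.2 -2.7  8.1] grip 0.116 75.1 [0.4919 0.146  0.0768] 4.95
rel deg 18.72 tz [-0.24  0.27  0.08] F [-2.5 -1.8  8.2] grip 0.112 75.1 [0.4919 0.1458 0.0768] 5.25
```

```bash
python3 -m inch '[{"dx":0,"dy":0,"dz":0,"rx":0,"ry":0,"rz":-0.04},{"dx":0,"dy":0,"dz":0,"rx":0,"ry":0,"rz":-0.08},{"dx":0,"dy":0,"dz":0,"rx":0,"ry":0,"rz":-0.115},{"dx":0,"dy":0,"dz":0,"rx":0,"ry":0,"rz":-0.115},{"dx":0,"dy":0,"dz":0,"rx":0,"ry":0,"rz":-0.115}]' >/dev/null
python3 -c "
from h import *
yaw()
save('wrist','w3.png')"
```

```text
rel deg 28.58 tz [-0.46  0.28  0.11] F [-1.3 -4.9  6.5] grip 0.115 75.0 [0.492  0.1454 0.0768] 5.75
```

View pics/w3.png

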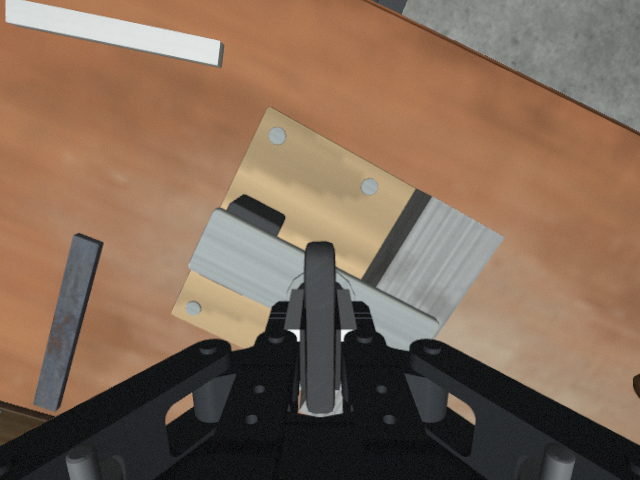

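The blade, from (320,245) to (320,410), stays aligned with the fingers while the board shows turned by about 28°. The nut is following the grip, so now I'll turn it back past −17°.

```bash
python3 -m inch '[{"dx":0,"dy":0,"dz":0,"rx":0,"ry":0,"rz":0.08},{"dx":0,"dy":0,"dz":0,"rx":0,"ry":0,"rz":0.16},{"dx":0,"dy":0,"dz":0,"rx":0,"ry":0,"rz":0.24},{"dx":0,"dy":0,"dz":0,"rx":0,"ry":0,"rz":0.32},{"dx":0,"dy":0,"dz":0,"rx":0,"ry":0,"rz":0.4}]' >/dev/null
python3 -c "
from h import *
yaw()"
python3 -m inch '[{"dx":0,"dy":0,"dz":0,"rx":0,"ry":0,"rz":0.06},{"dx":0,"dy":0,"dz":0,"rx":0,"ry":0,"rz":0.12},{"dx":0,"dy":0,"dz":0,"rx":0,"ry":0,"rz":0.18},{"dx":0,"dy":0,"dz":0,"rx":0,"ry":0,"rz":0.22},{"dx":0,"dy":0,"dz":0,"rx":0,"ry":0,"rz":0.22}]' >/dev/null
python3 -c "
from h import *
yaw()"
```

```text
rel deg -6.08 tz [0.33 0.17 0.09] F [-0.8  3.3  6.4] grip 0.115 74.9 [0.4919 0.1469 0.0768] 6.3
rel deg -24.78 tz [ 0.64  0.01 -0.06] F [0.4 5.6 6. ] grip 0.11 74.7 [0.4922 0.1477 0.0768] 6.8
```

```bash
python3 -m inch '[{"dx":0,"dy":0,"dz":0,"rx":0,"ry":0,"rz":-0.08},{"dx":0,"dy":0,"dz":0,"rx":0,"ry":0,"rz":-0.16},{"dx":0,"dy":0,"dz":0,"rx":0,"ry":0,"rz":-0.24},{"dx":0,"dy":0,"dz":0,"rx":0,"ry":0,"rz":-0.32},{"dx":0,"dy":0,"dz":0,"rx":0,"ry":0,"rz":-0.4}]' >/dev/null
python3 -m inch '[{"dx":0,"dy":0,"dz":0,"rx":0,"ry":0,"rz":-0.08},{"dx":0,"dy":0,"dz":0,"rx":0,"ry":0,"rz":-0.16},{"dx":0,"dy":0,"dz":0,"rx":0,"ry":0,"rz":-0.24},{"dx":0,"dy":0,"dz":0,"rx":0,"ry":0,"rz":-0.3},{"dx":0,"dy":0,"dz":0,"rx":0,"ry":0,"rz":-0.3}]' >/dev/null
python3 -c "
from h import *
yaw()"
```

```text
rel deg 35.54 tz [-0.56  0.19  0.06] F [-1.8 -6.5  7.5] grip 0.114 74.9 [0.4922 0.1451 0.0768] 7.8
```

Still following at low torque. I'll continue past the old +38° stop to about +58°.

```bash
python3 -m inch '[{"dx":0,"dy":0,"dz":0,"rx":0,"ry":0,"rz":-0.07},{"dx":0,"dy":0,"dz":0,"rx":0,"ry":0,"rz":-0.14},{"dx":0,"dy":0,"dz":0,"rx":0,"ry":0,"rz":-0.21},{"dx":0,"dy":0,"dz":0,"rx":0,"ry":0,"rz":-0.27},{"dx":0,"dy":0,"dz":0,"rx":0,"ry":0,"rz":-0.27}]' >/dev/null
python3 -c "
from h import *
yaw()
save('wrist','w4.png')"
```

```text
rel deg 58.73 tz [-0.9  -0.12  0.11] F [ 2.7 -8.5  5.1] grip 0.116 74.6 [0.4929 0.1443 0.0768] 8.3
```

View pics/w4.png

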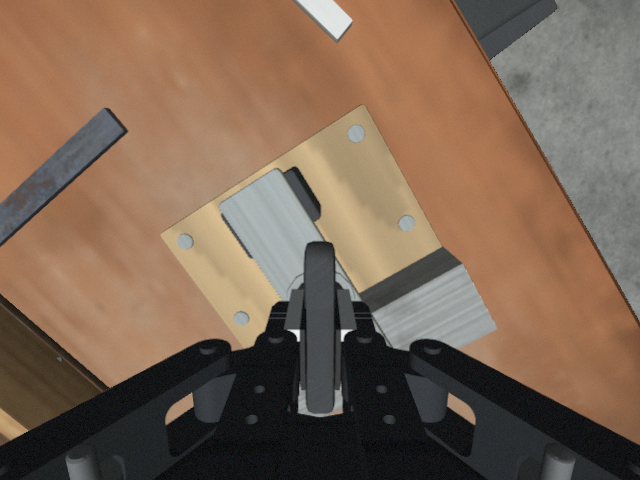

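The blade is still aligned with the pads and the board shows turned by about 58°. I'll open and lift.

```bash
python3 -m inch '[{"dx":0,"dy":0,"dz":0,"rx":0,"ry":0,"rz":0},{"dx":0,"dy":0,"dz":0,"rx":0,"ry":0,"rz":0},{"dx":0,"dy":0,"dz":0,"rx":0,"ry":0,"rz":0},{"dx":0,"dy":0,"dz":0,"rx":0,"ry":0,"rz":0},{"dx":0,"dy":0,"dz":0,"rx":0,"ry":0,"rz":0}]' 0.4
python3 -m inch '[{"dx":0,"dy":0,"dz":-0.03,"rx":0,"ry":0,"rz":0},{"dx":0,"dy":0,"dz":-0.08,"rx":0,"ry":0,"rz":0},{"dx":0,"dy":0,"dz":-0.13,"rx":0,"ry":0,"rz":0},{"dx":0,"dy":0,"dz":-0.18,"rx":0,"ry":0,"rz":0},{"dx":0,"dy":0,"dz":-0.18,"rx":0,"ry":0,"rz":0}]'
python3 -c "
from h import *
yaw()
save('wrist','w5.png')
for m in nets.outline_of('wrist','channel_nut')[:1]: print(m['confidence'],m['bbox'],axis('wrist',m['pixels'],.095))"
```

```text
time: 8.85
tool_pos: [0.4902, 0.1464, 0.0743]
tool_rot: [-0.0, -0.445, 0.896, 0.0]
contact_force: [0.3, 0.1, -0.1]
gripper_width: 0.704
grasp_force: 0.0
time: 9.35
tool_pos: [0.4941, 0.1469, 0.2262]
tool_rot: [0.006, -0.445, 0.896, -0.002]
contact_force: [-0.2, 0.3, 0.7]
gripper_width: 0.697
grasp_force: 0.0
rel deg 58.67 tz [-0.03 -0.    0.01] F [-0.2  0.3  0.7] grip 0.697 0.0 [0.4941 0.1469 0.2262] 9.35
0.73 [321.4, 230.7, 30.0, 89.7] (array([0.48745371, 0.14128851]), array([0.48866589, 0.14288437]), (66.62198638916016, 22.05018424987793), np.float64(52.948606239507505))
```

View pics/w5.png

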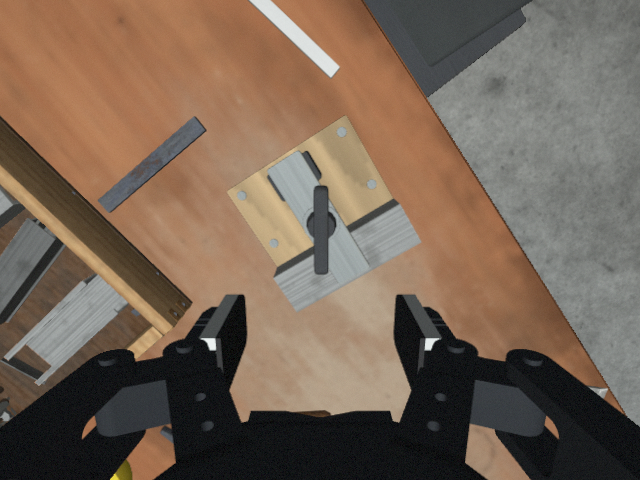

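The gripper is clear and the wings, at about (321,230), now lie at +53° in the world. They began at about −5.8°, so the nut has turned about 58.7°. I'll hand the job in.

```bash
python3 -c "
from plant import ticket
print(ticket.job_done())"
```

```text
the job is handed in; nothing more can be done
None
```

The seized nut was rocked free (about −10.5°, +28.6°, −24.8°), unscrewed to about +58.7° past its start and released; the bar clamp's nut was not touched, and the job was handed in at about 9.5 s.

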